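# Fit the slotted handle onto the bearing press

## Robot

A 6-joint arm with a two-finger parallel gripper is mounted at the origin on the work surface. World frame = base frame: x ahead of the robot, y to its left, z up, the work surface at z = 0. Lengths are in m, angles in rad, forces in N, time in s.
With the tool pointing down it reaches from about 0.375 to 0.9 m from the base axis. Payload 3.1 kg.
Tool frame: the origin (TCP) lies midway between the tips of the shut fingers; the grasp point (between the pads) lies 19 mm behind it (env.grip_depth is the distance from the TCP to the grasp point, in m); z points along the fingers, y is the line along which they close (so a half turn about z gives the same grasp; the last joint's range is limited). The gripper opens to 85 mm and grips with 20 to 120 N. Pads are 22 mm wide; open, the fingers measure 114 mm over their backs; the gripper's body (76 mm by 85 mm) begins 54 mm behind the grasp point. The pads swing forward as they close: fully open they stand 13 mm farther back than shut.
Start: joints at [-1.425, 0.527, 1.433, -0, 1.181, -0.178], TCP at [0.199, -0.592, 0.204] pointing down, gripper open.
Joint ranges: [-3.08, 3.08], [-0.75, 2.2], [0.22, 2.44], [-1.43, 4.57], [0, 2.65], [-2.85, 2.85]. Speed limits (rad/s): [2.79, 2.79, 3.14, 3.14, 3.14, 3.14].

## Interface

Orientations are given as a unit quaternion [x, y, z, w].
In Python, from cell import env gives the robot as it stands. The module is installed in compiled form; this text tells all that it offers.
- The arm moves only by the shell command python3 -m crank 'ROWS' [FORCE]. ROWS is JSON, a list of rows, each a list of 5 numbers: the shift along the tool's x, y, z in units of 40 mm (1.0 is 40 mm), then the turn about the tool's z in rad, then the opening, from 0 (shut) to 1 (fully open). In form: [[x, y, z, spin, claw], ...]. A call has 1 to 20 rows; each row is the pose to reach, as a shift and turn from the pose commanded when the call began, along the tool's axes at that moment; what a row does not reach only later rows make up. A row lasts 1/12 s, in which the tool goes at most 41.7 mm and 7.16 degrees, less where a joint would pass 70% of its speed; a pose out of reach is approached as far as the arm can. A call with a gripper value outside its range is refused whole. The fingers move at their own pace and stop on an object; FORCE is the grip in N (left out, the last holds). Time passes only in rows, so rows that repeat a pose let the fingers close. It gives the time, the measured TCP pose, the force, the opening and the grip force at its end, in the units of the state.
- env.sense(): the state, without advancing time (a new reading comes with each control period).
- env.grab_frame(name): name is "side" or "top" or "wrist"; returns the picture (420x560x3 uint8, blue, green, red); there is no depth.
- env.camera_params(name): a dict with "mtx" (3x3 intrinsics, pixels), "dist_coeffs" ([k1, k2, p1, p2, k3] as OpenCV has them; the pictures are not rectified), "R" (3x3) and "t" (3): a world point X has camera coordinates R X + t; the wrist camera has in their place "tool_from_camera" (4x4, takes a point from camera to tool coordinates, whose origin is the TCP and whose axes are the flange's). Camera axes: x right, y down, z forward; pixel columns grow to the right and rows downward; lengths in m; the calibration is good to about 2 mm. A picture is of the moment at which its call begins: read the wrist's pose just before it. camera_params takes no time and is no camera call.
- env.finish_job(): hands the job in; it is judged then, once.
The state is a dict: "clock": time; "qpos": joint angles; "qd": joint speeds; "tau": joint torques, N m; "tcp_pos": TCP position; "eef_rot": TCP orientation; "wrist_force": force on the tool from outside, world axes, zero at the start; "wrist_torque": the same for the moment, N m; "finger_gap": finger opening in m; "gripper_force": force on a finger pad.
Only numpy, scipy, OpenCV 4.12 (cv2) and the standard library are available. Lean on these libraries where they do the work, as an engineer would, in place of code of your own. Each camera call takes 0.05 s, during which the arm holds its last target. There are 200 camera calls.

## Task

Fit the handle onto the skate-bearing press: pick up the T-handle whose square hub has a long slot through it (not the one with the round hub and round hole), turn it so that the slot lines up with the two-flat end of the upright spindle, and lower it over the spindle, keeping hold of it well onto the flats instead of dropping it, until it sits level and fully home on the collar; then let go. Leave the round-hub handle where it lies.

Things in the scene. Friction and masses are not known exactly. Their poses are not given: they have to be found in the camera images.
- slot_handle: T-handle to fit: aluminium, 0.1-0.2 kg, lying flat. Square-edged hub 46 (x) by 40 (y) by 30 mm high, a slot 36 (x) by 18 mm (y) right through it, top to underside; two round arms 12 mm thick, 15 mm above the underside, reach 66 mm along +x and -x. Origin: centre of the hub's underside, z up, x along arms and slot. A half turn about z changes nothing. Grip the hub's flat faces, 40 mm apart along y.
- round_handle: The other T-handle, to be left alone: aluminium, the same arms along x, but a round hub 44 mm across and 30 mm high with a 12 mm round hole. Lies flat on the board. Origin: centre of the hub's underside, z up.
- press: Bearing press, fixed upright: base plate 110 (x) by 60 by 12 mm, column, neck, collar 32 mm across with its top at 70 mm. On it the steel spindle end with two flats: 25 mm wide (x), 10 mm thick (y), straight for 20 mm, then thinning to a ridge along x, top 33 mm above the collar. Origin: centre of the underside, z up, x along the base's long side and the spindle's broad side.
- seat (a point): Centre of the collar's top on the press, where the middle of the handle's underside comes to rest (the slot has 4 mm of play each way across the flats, 5 mm along them). Axes as those of press.
Mind the look-alikes: they are no part of the job. Leave any red look-alike of the slot_handle alone.

How it is judged:
On the way:
1. the slotted handle, still held, is lowered over the spindle end until its underside is less than 20 mm above the collar (z of slot_handle in the frame of seat between -0.003 and 0.02 m and horizontal distance between slot_handle and seat below 0.012 m and contact force between the fingers and slot_handle above 1 N), for 0.05 s.
At the end, for the whole second after the job is handed in: The slotted handle rests on the press's collar: its underside within 4 mm of the collar's top, level within 0.12 rad, centred within 12 mm, its slot along the spindle's broad side within 0.4 rad, released and at rest; the round-hub handle is within 30 mm of where it lay (horizontal distance between slot_handle and seat below 0.012 m and z of slot_handle in the frame of seat between -0.003 and 0.004 m and angle between slot_handle's own z axis and vertical below 0.12 rad and angle between the x axis of slot_handle and the x axis of press, either way round below 0.4 rad and linear speed of slot_handle below 0.02 m/s and distance of round_handle from where it was at the start of the episode below 0.03 m); the robot touches nothing.
It fails at once if the round-hub handle is moved more than 30 mm (distance of round_handle from where it was at the start of the episode above 0.03 m).
It also fails if it takes over 38 s, if anything falls off the work surface, if the arm or the gripper's body presses on something with over 40 N, if the wrist force passes 120 N, or if a joint passes its speed limit or range.

## Working session

There is one attempt and no reset: what is moved stays moved. The work goes in short steps, Python scripts to look and compute and a shell command to move; the robot and the scene stay as the last step left them, time stands still between calls to the robot, and variables do not carry over. Pictures are saved under pics/ and viewed, at most 10 in all, crops included, and the job is handed in when it is done.

```bash
mkdir -p pics
python3 - <<'E'
from cell import env
import cv2,numpy as np
s=env.sense();print(s['clock'],s['tcp_pos'],s['eef_rot'],s['finger_gap'])
for n in('top','side'):
    im=env.grab_frame(n);cv2.imwrite(f'pics/{n}0.png',im)
    p=env.camera_params(n);print(n,p)
print(env.camera_params('wrist'))
E
```

```text
0.0 [ 0.19878786 -0.59173173  0.20273455] [ 9.86922444e-01  1.61192158e-01  3.59317942e-05 -1.08463139e-03] 0.08535295647088614
top {'mtx': array([[417.56137242,   0.        , 283.55491477],
       [  0.        , 417.56137242, 202.49398102],
       [  0.        ,   0.        ,   1.        ]]), 'dist_coeffs': array([-0.08549312,  0.        ,  0.        ,  0.        ,  0.        ]), 'R': array([[ 0.02462452, -0.99932453,  0.02727855],
       [-0.99050865, -0.02808014, -0.13455158],
       [ 0.13522668, -0.02370637, -0.99053105]]), 't': array([0.08807944, 0.4728235 , 1.08058038])}
side {'mtx': array([[414.02332086,   0.        , 272.44685111],
       [  0.        , 414.02332086, 217.3895951 ],
       [  0.        ,   0.        ,   1.        ]]), 'dist_coeffs': array([-0.03818484,  0.        ,  0.        ,  0.        ,  0.        ]), 'R': array([[-0.98380346, -0.17789726,  0.02198465],
       [-0.13548747,  0.65769682, -0.740998  ],
       [ 0.11736228, -0.73197504, -0.67114725]]), 't': array([0.45238658, 0.0533102 , 1.06870816])}
{'mtx': array([[303.65038424,   0.        , 278.2744162 ],
       [  0.        , 303.65038424, 212.70734343],
       [  0.        ,   0.        ,   1.        ]]), 'dist_coeffs': array([-0.01120428,  0.        ,  0.        ,  0.        ,  0.        ]), 'tool_from_camera': array([[ 1.45450587e-04, -9.44505596e-01, -3.28495292e-01,
         8.42031259e-02],
       [ 9.99999969e-01,  7.06755140e-05,  2.39568620e-04,
         1.04792115e-05],
       [-2.03057329e-04, -3.28495317e-01,  9.44505577e-01,
        -1.70922591e-01],
       [ 0.00000000e+00,  0.00000000e+00,  0.00000000e+00,
         1.00000000e+00]])}
```

View pics/top0.png

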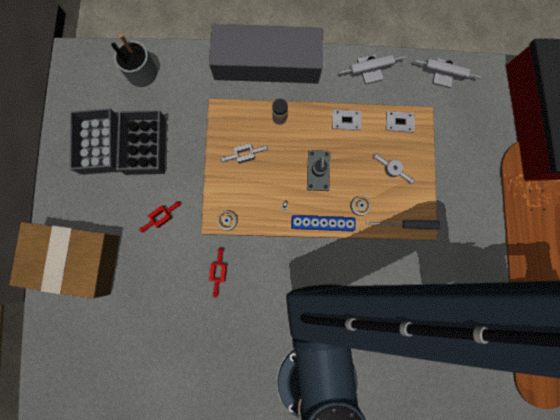

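View pics/side0.png

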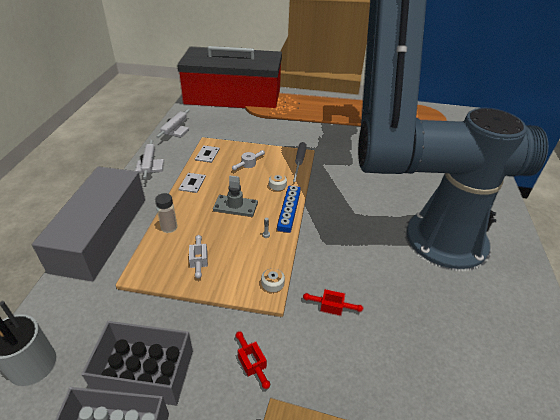

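Top view candidates: the grey square hub with slot at (244,153), which is the target; round-hub handle (395,168); red look-alikes (161,216) and (218,271); grey pullers off the board at (373,67) and (447,70). The press is at (319,168), spindle top near (320,158). In the side view the slot handle is at (198,256), the press at (235,195) and the round handle at (248,160).

Run:
```python
import cv2,numpy as np
t=cv2.imread('pics/top0.png');s=cv2.imread('pics/side0.png')
def c(im,x,y,w,h,k):return cv2.resize(im[y:y+h,x:x+w],(w*k,h*k),interpolation=cv2.INTER_CUBIC)
a=np.hstack([c(t,215,125,60,50,6),c(t,290,135,60,50,6)])
b=np.hstack([c(s,170,230,60,50,6),c(s,205,170,60,50,6)])
cv2.imwrite('pics/crop0.png',np.vstack([a,b]))
```

```text
(no output)
```

View pics/crop0.png

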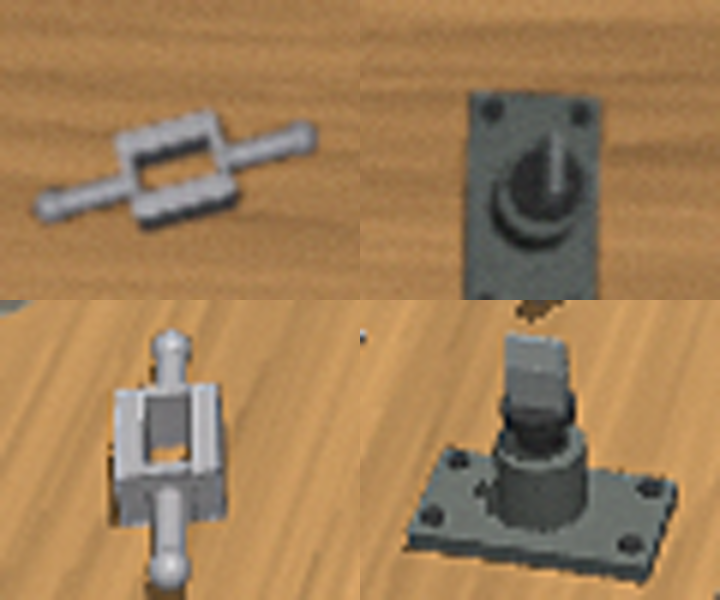

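The crop confirms the choice: the hub at (244,153) is square with a long slot, and the spindle's ridge runs along the base's long side. Now I'll triangulate.

```bash
cat > h.py <<'E'
import cv2,numpy as np
from cell import env
from scipy.spatial.transform import Rotation as Ro
def ray(n,uv,st=None):
    p=env.camera_params(n)
    d=cv2.undistortPoints(np.array([[uv]],float),p['mtx'],p['dist_coeffs'])[0,0]
    d=np.array([*d,1.])
    if n=='wrist':
        T=p['tool_from_camera'];W=Ro.from_quat(st['eef_rot']).as_matrix()
        return W@T[:3,3]+st['tcp_pos'],W@T[:3,:3]@d
    return -p['R'].T@p['t'],p['R'].T@d
def plane(n,uv,z,st=None):
    o,d=ray(n,uv,st);return o+d*(z-o[2])/d[2]
def tri(r1,r2):
    (a,u),(b,v)=r1,r2
    A=np.stack([u,-v],1);k=np.linalg.lstsq(A,b-a,rcond=None)[0]
    p,q=a+k[0]*u,b+k[1]*v
    return (p+q)/2,np.linalg.norm(p-q)
E
python3 - <<'E'
from h import *
np.set_printoptions(precision=4,suppress=True)
T=lambda x,y,ox:(ox+(x+.5)/6-.5,(125 if ox==215 else 135)+(y+.5)/6-.5)
S=lambda x,y,ox:(ox+(x+.5)/6-.5,(230 if ox==170 else 170)+(y+.5)/6-.5)
for n,t,s in[('ball+y',(50,206,215),(170,268,170)),('ball-y',(303,136,215),(172,45,170)),
 ('hub hx hy',(118,133,215),(119,175,170)),('hub hx ly',(210,112,215),(116,90,170)),('hub lx ly',(238,185,215),(218,85,170)),('hub lx hy',(137,208,215),(223,170,170)),
 ('ridge hx',(197,133,290),(147,37,205)),('ridge lx',(197,195,290),(208,43,205)),('base hx hy',(110,92,290),(50,242,205)),('base hx ly',(240,95,290),(87,148,205))]:
    p,e=tri(ray('top',T(*t)),ray('side',S(*s)));print(n,p,'%.4f'%e)
for s in [(50,242,205),(87,148,205),(317,184,205),(284,272,205)]:print('base side z.03',plane('side',S(*s),.03))
E
```

```text
ball+y [0.5826 0.2667 0.0315] 0.0029
ball-y [0.6181 0.1541 0.0315] 0.0034
hub hx hy [0.6126 0.2362 0.0436] 0.0055
hub hx ly [0.625  0.1957 0.0456] 0.0014
hub lx ly [0.5905 0.1819 0.0424] 0.0059
hub lx hy [0.5766 0.2261 0.044 ] 0.0092
ridge hx [0.5748 0.0082 0.1175] 0.0036
ridge lx [0.5482 0.008  0.1183] 0.0035
base hx hy [0.617  0.0368 0.0194] 0.0046
base hx ly [ 0.6159 -0.022   0.0265] 0.0042
base side z.03 [0.6103 0.0487 0.03  ]
base side z.03 [ 0.6123 -0.0175  0.03  ]
base side z.03 [ 0.5042 -0.0137  0.03  ]
base side z.03 [0.5061 0.0472 0.03  ]
```

Handle hub centre ≈(0.600, 0.210), underside ≈0.015, arms at 107.5°. Press axis ≈(0.5615, 0.008), ridge at 0.118, yaw ≈0. I'll fly above the handle and turn to match its faces (yaw +89° means spin −1.55).

```bash
python3 -m crank '[[0.5,-0.5,0,0,1],[1.1,-1.1,0,-0.1,1],[1.8,-1.8,0,-0.2,1],[2.5,-2.5,0,-0.3,1],[3.2,-3.2,0,-0.4,1],[3.9,-3.9,0,-0.5,1],[4.6,-4.6,0,-0.6,1],[5.3,-5.3,0,-0.7,1],[6,-6,0,-0.8,1],[6.7,-6.7,0,-0.9,1],[7.4,-7.4,0,-1,1],[8.1,-8.1,0,-1.1,1],[8.8,-8.8,0,-1.2,1],[9.5,-9.5,0,-1.3,1],[10.2,-10.2,0,-1.4,1],[10.9,-10.9,0,-1.5,1],[11.6,-11.6,0,-1.55,1],[12.3,-12.3,0,-1.55,1],[13,-13,0,-1.55,1],[13.6,-13.6,0,-1.55,1]]' 40; python3 -c "
from cell import env;s=env.sense();print(s['qpos'],s['tcp_pos'],s['eef_rot'])"
```

```text
clock: 1.77
tcp_pos: [0.542, 0.099, 0.2034]
eef_rot: [0.592, 0.806, 0.0, -0.0]
wrist_force: [-0.2, -0.1, 0.1]
finger_gap: 0.0854
gripper_force: 0.0
[-2.24312426e-02  4.28395299e-01  1.61981538e+00  3.63639019e-04
  1.09363411e+00 -3.26778037e-01] [0.54201183 0.09897267 0.20344257] [ 5.91814705e-01  8.06074012e-01  5.99976232e-05 -1.95897046e-04]
```

```bash
python3 -m crank '[[0.6,0.6,0,0,1],[1.2,1.2,0.2,0,1],[1.8,1.8,0.5,0,1],[2.25,2.24,0.8,0,1],[2.25,2.24,1.0,0,1],[2.25,2.24,1.0,0,1],[2.25,2.24,1.0,0,1]]'
python3 - <<'E'
from h import *
s=env.sense();im=env.grab_frame('wrist');cv2.imwrite('pics/w1.png',im);np.savez('w1.npz',**{k:s[k] for k in('tcp_pos','eef_rot')})
print(s['clock'],s['tcp_pos'],s['eef_rot'])
E
```

```text
clock: 2.35
tcp_pos: [0.5989, 0.2084, 0.1626]
eef_rot: [0.592, 0.806, -0.001, -0.001]
wrist_force: [-0.4, -0.1, 0.9]
finger_gap: 0.0857
gripper_force: 0.0
2.35 [0.59890053 0.20840503 0.16262283] [ 0.59216513  0.8058149  -0.00134998 -0.00098863]
```

View pics/w1.png

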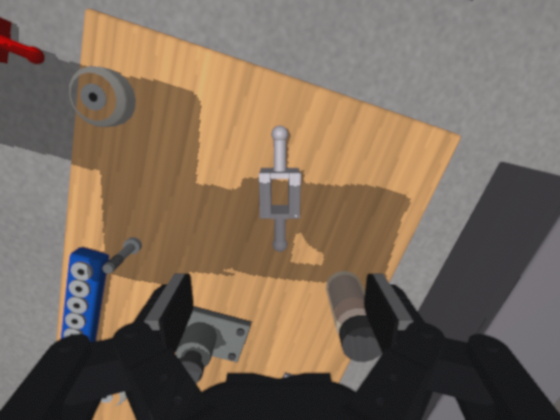

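Wrist view: the handle stands upright at column 280 (balls at (280,132) and (280,247), hub top (260–300, 170–218)), so it is aligned with the tool. The dark cup is at (355,310), near the right finger in the image, so I'll check its clearance.

Run:
```python
from h import *
np.set_printoptions(precision=4,suppress=True)
s=np.load('w1.npz')
W=Ro.from_quat(s['eef_rot']).as_matrix()
def show(n,uv,z):
    p=plane('wrist',uv,z,s);print(n,p,'tool',W.T@(p-s['tcp_pos']))
show('ball1',(280,132),.031);show('ball2',(280,247),.031)
show('hub',(280,193.5),.045)
for u in [(260,170),(300,170),(299,218),(260,218)]:show('corner',u,.045)
for t,sd in [((280,104),(163,199))]:
    p,e=tri(ray('top',t),ray('side',sd));print('cup top',p,e,'tool',W.T@(p-s['tcp_pos']))
p,e=tri(ray('wrist',(280,193.5),s),ray('top',(243.6,151.5)));print('hubtop tri',p,e)
p,e=tri(ray('wrist',(280,193.5),s),ray('side',(197.6,251)));print('hubtop tri',p,e)
```

```text
ball1 [0.5809 0.2678 0.031 ] tool [0.0621 0.001  0.1316]
ball2 [0.6177 0.151  0.031 ] tool [-0.0604  0.0013  0.1316]
hub [0.5982 0.2128 0.045 ] tool [0.0044 0.0011 0.1176]
corner [0.5729 0.2294 0.045 ] tool [ 0.0278 -0.0182  0.1177]
corner [0.6095 0.2408 0.045 ] tool [0.0278 0.0202 0.1176]
corner [0.6243 0.1941 0.045 ] tool [-0.0213  0.0204  0.1176]
corner [0.5867 0.1822 0.045 ] tool [-0.0213 -0.0191  0.1177]
cup top [0.7121 0.1173 0.1068] 0.006003369945030275 tool [-0.1207  0.081   0.0556]
hubtop tri [0.6003 0.2119 0.046 ] 0.004728088784620553
hubtop tri [0.5977 0.2133 0.0476] 0.0007656872106826317
```

```bash
python3 -m crank '[[0.05,0.02,0.6,0,1],[0.05,0.02,1.3,0,1],[0.05,0.02,2.0,0,1],[0.05,0.02,2.6,0,1],[0.05,0.02,3.1,0,1],[0.05,0.02,3.4,0,1],[0.05,0.02,3.6,0,1],[0.05,0.02,3.65,0,1],[0.05,0.02,3.65,0,1],[0.05,0.02,3.65,0,0.6],[0.05,0.02,3.65,0,0.5],[0.05,0.02,3.65,0,0.4],[0.05,0.02,3.65,0,0.3],[0.05,0.02,3.65,0,0.3],[0.05,0.02,3.65,0,0.3],[0.05,0.02,3.65,0,0.3],[0.05,0.02,3.65,0,0.3],[0.05,0.02,3.65,0,0.3],[0.05,0.02,3.65,0,0.3]]' 50
```

```text
clock: 3.98
tcp_pos: [0.6048, 0.2121, 0.0206]
eef_rot: [0.592, 0.806, 0.004, 0.003]
wrist_force: [2.3, 1.0, 7.3]
finger_gap: 0.0253
gripper_force: 6.1
```

The gap is 25 mm on a 40 mm hub with only 6 N of grip, so something is wrong. I'll look.

Run:
```python
from h import *
w=env.grab_frame('wrist');s=env.grab_frame('side');t=env.grab_frame('top')
a=cv2.resize(w[150:400,130:430],(480,400),interpolation=3)
b=cv2.resize(s[200:300,150:250],(400,400),interpolation=3)[:, :320]
cv2.imwrite('pics/g2.png',np.hstack([a,b]))
st=env.sense();print(st['clock'],st['tcp_pos'],st['eef_rot'],st['finger_gap'],st['wrist_force'])
```

```text
4.1333 [0.60476879 0.21214568 0.02058918] [0.59232046 0.80568713 0.00369842 0.00332295] 0.025721973235496128 [2.73002732 0.49925784 6.83775936]
```

View pics/g2.png

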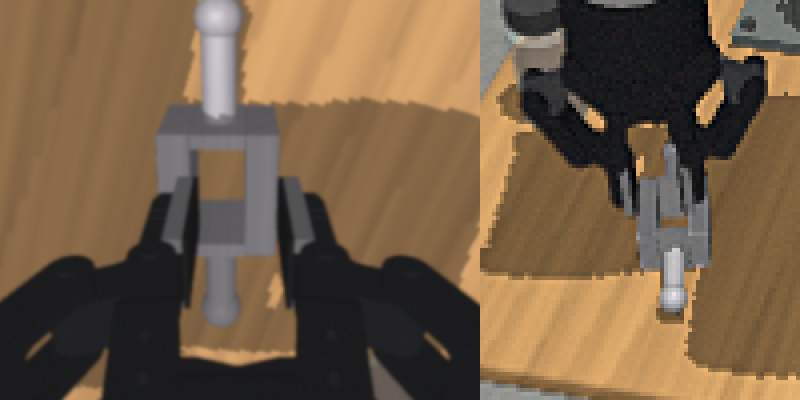

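The −y finger sits on top of the hub wall and the other just outside it, with the tips near hub-top height. I'll measure where the real tips are relative to the TCP.

Run:
```python
from h import *
np.set_printoptions(precision=4,suppress=True)
st=env.sense();W=Ro.from_quat(st['eef_rot']).as_matrix()
def onpl(n,uv,y):
    o,d=ray(n,uv,st);o=W.T@(o-st['tcp_pos']);d=W.T@d
    return o+d*(y-o[1])/d[1]
for y in(.014,.02,.026):print('side L',y,onpl('side',(186.2,252.5),y))
for y in(-.014,-.02):print('side R',y,onpl('side',(202.5,251.2),y))
for y in(.015,):print('wrist R tip ends',onpl('wrist',(307,262),y),onpl('wrist',(322,306),y))
for y in(-.015,):print('wrist L tip ends',onpl('wrist',(250,262),y))
p,e=tri(ray('wrist',(307,262),st),ray('side',(186.2,252.5)));print('tri R',W.T@(p-st['tcp_pos']),e)
p,e=tri(ray('wrist',(266,208),st),ray('side',(196.5,249)));print('hubtop-ish',p,e)
```

```text
side L 0.014 [ 0.0432  0.014  -0.0668]
side L 0.02 [ 0.0007  0.02   -0.022 ]
side L 0.026 [-0.0418  0.026   0.0228]
side R -0.014 [-0.0385 -0.014   0.0185]
side R -0.02 [ 0.0318 -0.02   -0.0555]
wrist R tip ends [ 0.0053  0.015  -0.024 ] [ 0.0178  0.015  -0.0797]
wrist L tip ends [ 0.0103 -0.015  -0.0332]
tri R [ 0.0091  0.0165 -0.0309] 0.004521805979410241
hubtop-ish [0.5801 0.264  0.1091] 0.006252669205848277
```

```bash
python3 -m crank '[[0,0,0,0,1],[0,0,0,0,1],[0,0,0,0,1],[0,0,0,0,1],[0,0,0,0,1],[0,0,-0.5,0,1],[0,0,-1.0,0,1],[0,0,-1.5,0,0.45],[0,0,-1.5,0,0.45],[0,0,-1.5,0,0.45],[0,0,-1.5,0,0.45],[0,0,-1.5,0,0.45],[0,0,-1.5,0,0.45]]'
python3 - <<'E'
from h import *
st=env.sense();w=env.grab_frame('wrist');s=env.grab_frame('side')
np.savez('w3.npz',**{k:st[k] for k in('tcp_pos','eef_rot')})
a=cv2.resize(w[100:400,110:430],(426,400),interpolation=3)
b=cv2.resize(s[180:280,150:240],(360,400),interpolation=3)
cv2.imwrite('pics/g3.png',np.hstack([a,b]))
print(st['tcp_pos'],st['finger_gap'],st['eef_rot'])
E
```

```text
clock: 5.22
tcp_pos: [0.5993, 0.2109, 0.0762]
eef_rot: [0.592, 0.806, -0.001, -0.001]
wrist_force: [0.1, 1.1, -0.5]
finger_gap: 0.0387
gripper_force: 0.0
[0.59929206 0.21090242 0.07624668] 0.038742777593077045 [ 0.59232437  0.80569837 -0.00100838 -0.00098107]
```

View pics/g3.png

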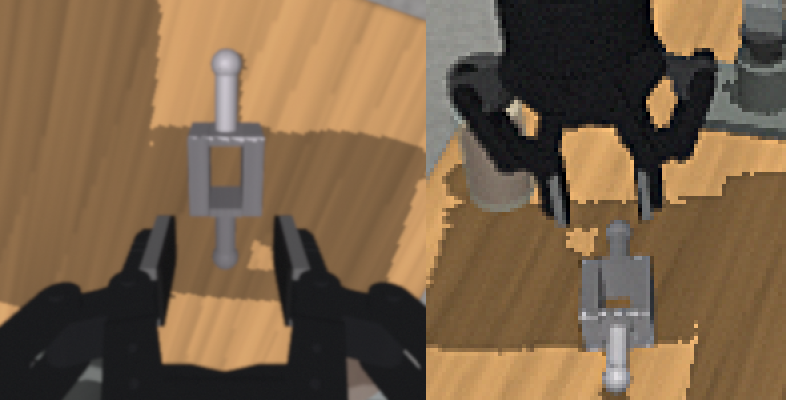

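The fingers, at a 39 mm gap, have tips at crop (165,216) and (283,216) in the wrist view, and (560,225) and (645,220) in the side view. The handle is still flat below at (225,170).

Run:
```python
from h import *
np.set_printoptions(precision=4,suppress=True)
s=np.load('w3.npz');W=Ro.from_quat(s['eef_rot']).as_matrix();tl=lambda p:W.T@(p-s['tcp_pos'])
w=lambda x,y:ray('wrist',(110+x*.75,100+y*.75),s)
sd=lambda x,y:ray('side',(150+(x-426)/4,180+y/4))
for n,a,b in[('tip+y',(281,216),(560,225)),('tip-y',(168,216),(645,220)),('hub+x-y topcorner',(189,138),(652,316)),('hub+x+y topcorner',(264,138),(581,316)),('ball+x',(226,62),(616,380)),('ball-x',(226,260),(618,230))]:
    p,e=tri(w(*a),sd(*b));print(n,p,'tool',tl(p),'%.4f'%e)
for u in[(189,138),(264,138),(264,214),(191,214)]:
    o,d=w(*u);p=o+d*(.046-o[2])/d[2];print('hub corner',p,tl(p))
for u in[(226,62),(226,258)]:
    o,d=w(*u);p=o+d*(.031-o[2])/d[2];print('ball',p,tl(p))
```

```text
tip+y [0.6201 0.223  0.1003] tool [ 0.0053  0.0234 -0.0241] 0.0019
tip-y [0.5757 0.21   0.1011] tool [ 0.0061 -0.0228 -0.0247] 0.0014
hub+x-y topcorner [0.5746 0.2221 0.0349] tool [ 0.018  -0.0201  0.0414] 0.0002
hub+x+y topcorner [0.6121 0.2362 0.0419] tool [0.0203 0.0199 0.0343] 0.0012
ball+x [0.5821 0.2668 0.0288] tool [0.0585 0.0004 0.0475] 0.0003
ball-x [0.6214 0.143  0.0183] tool [-0.0715  0.001   0.0579] 0.0011
hub corner [0.5746 0.2258 0.046 ] [ 0.0215 -0.019   0.0303]
hub corner [0.6119 0.2375 0.046 ] [0.0216 0.02   0.0302]
hub corner [0.6265 0.1956 0.046 ] [-0.0227  0.0215  0.0302]
hub corner [0.5877 0.1834 0.046 ] [-0.0228 -0.0192  0.0303]
ball [0.5819 0.267  0.031 ] [0.0587 0.0002 0.0453]
ball [0.6179 0.1523 0.031 ] [-0.0615  0.0004  0.0452]
```

The visible tips sit about 24 mm behind the nominal TCP at this gap, so the first grip only caught the top 5 mm of the hub. I'll go 15 mm lower (TCP z≈0.002), check the force, then close.

```bash
python3 -m crank '[[0,0,0,0,1],[0,0,0,0,1],[-0.03,0.01,0.3,0,1],[-0.03,0.01,0.8,0,1],[-0.03,0.01,1.2,0,1],[-0.03,0.01,1.5,0,1],[-0.03,0.01,1.7,0,1],[-0.03,0.01,1.8,0,1],[-0.03,0.01,1.86,0,1],[-0.03,0.01,1.86,0,1]]' && python3 -m crank '[[0,0,0,0,0.6],[0,0,0,0,0.5],[0,0,0,0,0.35],[0,0,0,0,0.35],[0,0,0,0,0.35],[0,0,0,0,0.35],[0,0,0,0,0.35]]' 50
```

```text
clock: 6.15
tcp_pos: [0.6012, 0.2101, 0.0031]
eef_rot: [0.592, 0.806, -0.0, -0.0]
wrist_force: [0.4, 1.1, -0.4]
finger_gap: 0.0851
gripper_force: 0.0
clock: 6.73
tcp_pos: [0.6018, 0.2102, 0.0042]
eef_rot: [0.592, 0.806, 0.001, 0.001]
wrist_force: [-0.4, -0.2, 5.9]
finger_gap: 0.0387
gripper_force: 52.4
```

```bash
python3 -m crank '[[0,0,-0.2,0,0.35],[0,0,-0.6,0,0.35],[0,0,-1.2,0,0.35],[0,0,-1.8,0,0.35],[0,0,-2.4,0,0.35],[0,0,-3.0,0,0.35],[0,0,-3.4,0,0.35],[0,0,-3.6,0,0.35],[0,0,-3.6,0,0.35]]' 60 && python3 -m crank '[[-0.2,-0.1,0,-0.05,0.35],[-0.6,-0.3,0,-0.13,0.35],[-1.0,-0.5,0,-0.22,0.35],[-1.4,-0.7,0,-0.31,0.35],[-1.8,-0.9,0,-0.4,0.35],[-2.2,-1.1,0,-0.49,0.35],[-2.6,-1.3,0,-0.58,0.35],[-3.0,-1.6,0,-0.67,0.35],[-3.4,-1.8,0,-0.76,0.35],[-3.7,-2.0,0,-0.85,0.35],[-4.0,-2.2,0,-0.94,0.35],[-4.2,-2.3,0,-1.03,0.35],[-4.4,-2.4,0,-1.12,0.35],[-4.53,-2.45,0,-1.2,0.35],[-4.53,-2.45,0,-1.265,0.35],[-4.53,-2.45,0,-1.265,0.35],[-4.53,-2.45,0,-1.265,0.35],[-4.53,-2.45,0,-1.265,0.35]]'
python3 - <<'E'
from h import *
st=env.sense();w=env.grab_frame('wrist');s=env.grab_frame('side');t=env.grab_frame('top')
np.savez('w4.npz',**{k:st[k] for k in('tcp_pos','eef_rot')})
cv2.imwrite('pics/w4.png',w);cv2.imwrite('pics/s4.png',s);cv2.imwrite('pics/t4.png',t)
a=cv2.resize(w[60:360,120:440],(426,400),interpolation=3)
b=cv2.resize(s[120:220,190:280],(360,400),interpolation=3)
cv2.imwrite('pics/g4.png',np.hstack([a,b]))
print(st['tcp_pos'],st['finger_gap'],st['eef_rot'])
E
```

```text
clock: 7.48
tcp_pos: [0.6021, 0.2103, 0.1493]
eef_rot: [0.592, 0.806, 0.001, 0.001]
wrist_force: [0.0, 0.7, -1.7]
finger_gap: 0.0386
gripper_force: 61.4
clock: 8.98
tcp_pos: [0.5609, 0.0082, 0.1464]
eef_rot: [0.002, 1.0, 0.0, -0.001]
wrist_force: [-1.1, -0.9, -1.4]
finger_gap: 0.0383
gripper_force: 61.3
[0.56092665 0.00818328 0.14638348] 0.03827568838926813 [ 2.04146378e-03  9.99997413e-01  2.23768352e-04 -9.77733357e-04]
```

View pics/g4.png

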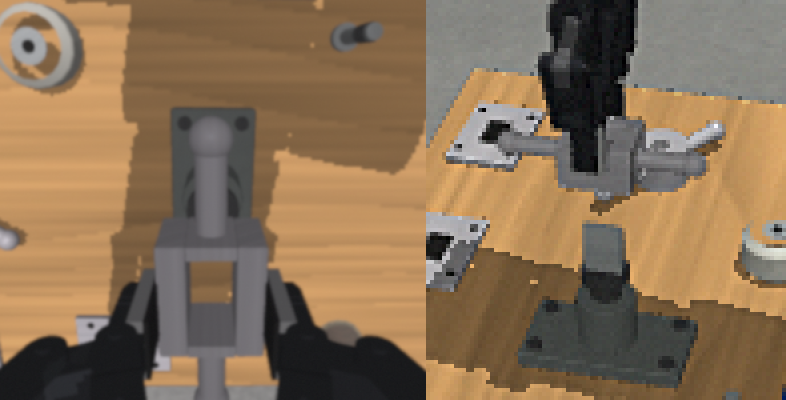

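The handle is held level above the press. The spindle ridge is at side (229.5,176)–(240,177), and the base's near edge is centred at wrist crop column 214 against 212 for the hub. I'll refine the press centre with a mask of its base in the top view.

Run:
```python
from h import *
np.set_printoptions(precision=4,suppress=True)
t=cv2.imread('pics/top0.png');hsv=cv2.cvtColor(t,cv2.COLOR_BGR2HSV)
m=(((hsv[...,1]<75)&(hsv[...,2]<130))*255).astype(np.uint8);r=np.zeros_like(m);r[140:200,295:345]=m[140:200,295:345]
r=cv2.morphologyEx(r,cv2.MORPH_CLOSE,np.ones((5,5)))
c=max(cv2.findContours(r,0,2)[0],key=cv2.contourArea);R=cv2.minAreaRect(c);print(R,cv2.contourArea(c))
P=np.array([plane('top',u,.027) for u in cv2.boxPoints(R)]);print(P,P.mean(0))
# wrist: base near edge corners, hub corners
s=np.load('w4.npz');W=Ro.from_quat(s['eef_rot']).as_matrix()
w=lambda x,y,z:plane('wrist',(120+x*.75,60+y*.75),z,s)
print('wrist base',w(172,108,.027),w(256,108,.027))
for z in(.188,):print('hub top',w(157,247,z),w(268,247,z),w(265,353,z),w(160,353,z))
print('ball',w(210,137,.173))
# side ridge with z .118 and collar
for u in[(229.5,176.0),(239.7,177.2)]:print('side ridge',plane('side',u,.118))
for u in[(322.8,157.2),(322.8,167.5)]:print('top ridge',plane('top',u,.118))
```

```text
((318.2019958496094, 169.94009399414062), (21.654640197753906, 39.71128463745117), 1.9091525077819824) 800.5
[[ 0.508   0.0391  0.027 ]
 [ 0.6178  0.0373  0.027 ]
 [ 0.6178 -0.022   0.027 ]
 [ 0.5078 -0.0193  0.027 ]] [0.5629 0.0088 0.027 ]
wrist base [ 0.5051 -0.0192  0.027 ] [0.5053 0.0398 0.027 ]
hub top [ 0.5367 -0.011   0.188 ] [0.5368 0.0281 0.188 ] [0.5821 0.0288 0.188 ] [ 0.5819 -0.012   0.188 ]
ball [0.5006 0.0078 0.173 ]
side ridge [0.5714 0.01   0.118 ]
side ridge [0.5449 0.0096 0.118 ]
top ridge [0.5754 0.0074 0.118 ]
top ridge [0.549  0.0072 0.118 ]
```

Press centre ≈(0.561, 0.009) and handle ≈(0.560, 0.0083): aligned within about 1 mm against 4–5 mm of play. I'll lower to about 10 mm above the collar while holding.

```bash
python3 -m crank '[[-0.02,0.02,0.2,0,0.35],[-0.02,0.02,0.5,0,0.35],[-0.02,0.02,0.7,0,0.35],[-0.02,0.02,0.9,0,0.35],[-0.02,0.02,1.1,0,0.35],[-0.02,0.02,1.3,0,0.35],[-0.02,0.02,1.45,0,0.35],[-0.02,0.02,1.55,0,0.35],[-0.02,0.02,1.55,0,0.35],[-0.02,0.02,1.55,0,0.35]]'
python3 - <<'E'
from h import *
s=env.grab_frame('side');w=env.grab_frame('wrist')
a=cv2.resize(w[60:360,120:440],(426,400),interpolation=3)
b=cv2.resize(s[140:240,190:280],(360,400),interpolation=3)
cv2.imwrite('pics/g5.png',np.hstack([a,b]))
E
```

```text
clock: 9.97
tcp_pos: [0.5625, 0.0087, 0.0852]
eef_rot: [0.001, 1.0, 0.0, -0.0]
wrist_force: [0.6, 0.3, -1.4]
finger_gap: 0.0386
gripper_force: 61.3
```

View pics/g5.png

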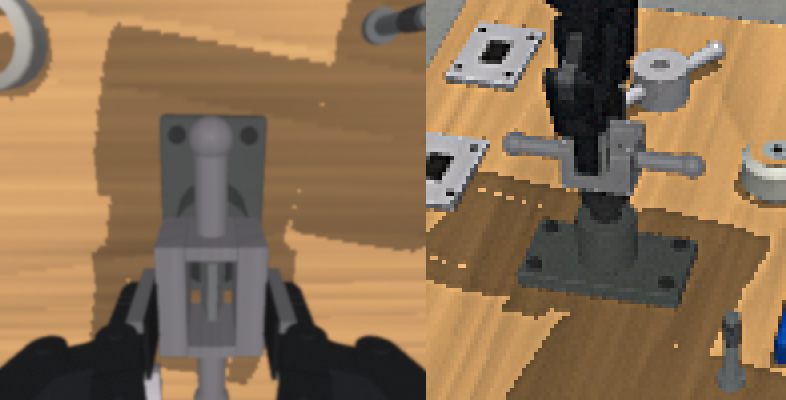

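The spindle ridge (212,290) sits centred in the slot (188–237) with no contact force. I'll lower on to the collar.

```bash
python3 -m crank '[[0,0,0.05,0,0.35],[0,0,0.1,0,0.35],[0,0,0.15,0,0.35],[0,0,0.2,0,0.35],[0,0,0.23,0,0.35],[0,0,0.25,0,0.35],[0,0,0.25,0,0.35]]'
```

```text
clock: 10.65
tcp_pos: [0.5623, 0.0087, 0.075]
eef_rot: [0.001, 1.0, 0.0, -0.0]
wrist_force: [-0.5, -0.6, -1.4]
finger_gap: 0.0385
gripper_force: 61.3
```

```bash
python3 -m crank '[[0,0,0.03,0,0.35],[0,0,0.06,0,0.35],[0,0,0.08,0,0.35],[0,0,0.08,0,0.35]]'
```

```text
clock: 10.98
tcp_pos: [0.5627, 0.0087, 0.0742]
eef_rot: [0.001, 1.0, -0.0, 0.0]
wrist_force: [-3.8, -0.9, 12.4]
finger_gap: 0.0389
gripper_force: 63.0
```

That is contact with the collar (12 N up at TCP z 0.074, as expected). I'll ease off, open and retreat upward.

```bash
python3 -m crank '[[0,0,-0.03,0,0.35],[0,0,-0.03,0,0.5],[0,0,-0.03,0,0.7],[0,0,-0.03,0,1],[0,0,-0.03,0,1],[0,0,-0.03,0,1],[0,0,-0.03,0,1],[0,0,-0.5,0,1],[0,0,-1,0,1],[0,0,-1.6,0,1],[0,0,-2.2,0,1],[0,0,-2.8,0,1],[0,0,-3.0,0,1],[0,0,-3.0,0,1]]'
python3 - <<'E'
from h import *
s=env.grab_frame('side');w=env.grab_frame('wrist')
a=cv2.resize(w[60:360,120:440],(426,400),interpolation=3)
b=cv2.resize(s[140:240,190:280],(360,400),interpolation=3)
cv2.imwrite('pics/g6.png',np.hstack([a,b]))
E
```

```text
clock: 12.15
tcp_pos: [0.5641, 0.0085, 0.1943]
eef_rot: [0.001, 1.0, -0.0, 0.003]
wrist_force: [1.0, 0.2, 0.3]
finger_gap: 0.0854
gripper_force: 0.0
```

View pics/g6.png

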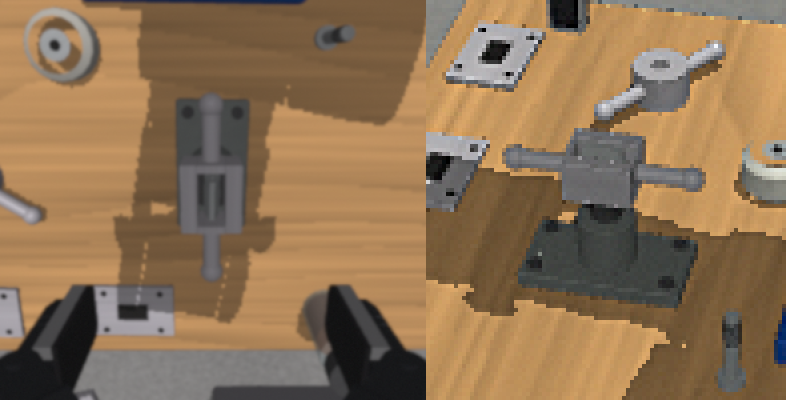

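Run:
```python
from h import *
np.set_printoptions(precision=4,suppress=True)
s=env.sense()
w=lambda x,y:ray('wrist',(120+x*.75,60+y*.75),s);sd=lambda x,y:ray('side',(190+(x-426)/4,140+y/4))
for a,b in[((243,165),(636,161)),((178,165),(643,138)),((241,232),(564,153)),((209,105),(690,180)),((211,271),(512,156))]:
    p,e=tri(w(*a),sd(*b));print(p,'%.4f'%e)
for u in[(209,105),(211,271)]:
    o,d=w(*u);print('ball z.101',o+d*(.101-o[2])/d[2])
```

```text
[0.5339 0.0279 0.1238] 0.0014
[ 0.5379 -0.0123  0.1116] 0.0009
[0.5792 0.0278 0.1226] 0.0004
[0.5025 0.0076 0.0982] 0.0017
[0.6202 0.0084 0.0995] 0.0010
ball z.101 [0.5013 0.0075 0.101 ]
ball z.101 [0.6188 0.0084 0.101 ]
```

Both arm balls are at z≈0.099, which puts the underside at 0.084 against a collar at ≈0.085. The handle is level and centred at (0.561, 0.008), and the round handle hasn't moved. Handing in.

```bash
python3 -c "
from cell import env;print(env.finish_job())"
```

```text
the job is handed in; nothing more can be done
None
```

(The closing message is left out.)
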